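# Slide a squeeze bottle into its rack bay and close the retaining bar

## Task

One of the two tall squeeze bottles has been left standing out on the worktop. Push it low on its body, so that it slides upright without being tipped or lifted, gently into the empty bay of the steel bottle rack until it is fully back at the rear plate; then push the rack's retaining bar fully shut across the front of both bottles. Leave the other bottle in its bay and do not disturb the masking tape, the marker and the dropper bottle.

Things in the scene. Friction and masses are not known exactly. Their poses are not given: they have to be found in the camera images.
- large_bottle: The larger squeeze bottle, red pointed cap, green contents: 72 mm diameter up to 188 mm, 235 mm tall in all, 0.2 to 0.45 kg. Origin at the centre of its foot, z up. Either the one left out on the worktop or the one in the rack. Pushed higher than about 50 mm above its foot it may tip.
- small_bottle: The smaller squeeze bottle, white pointed cap, pale contents: 58 mm diameter up to 152 mm, 190 mm tall in all, 0.17 to 0.34 kg. Origin at the centre of its foot, z up. In the rack if the larger one stands out, and the reverse. Pushed higher than about 40 mm above its foot it may tip.
- bottle_rack: Fixed steel bottle rack, 230 mm wide, two bays, no floor. Open front (-x) to the right, y towards the robot; origin on the worktop. Rear plate's inner face x = +40 mm, 112 mm high. Middle divider 8 mm thick, inner faces of side guides y = +-88 mm, all 44 mm high, from x = -36 mm; they flare outward to x = -68, y = +-105. Posts 84 mm high at x = -43, y = 112 and x = -36, y = -112.
- empty_bay (a point): On the worktop in the bay further from the robot (-y), empty at the start: midway between its guides (bay 84 mm wide) and 36 mm in front of the rear plate. The large bottle's origin is here when it touches the plate; the small bottle's then is 7 mm further back. Axes as the rack's.
- occupied_bay (a point): The same point in the bay nearer the robot (+y), where the other bottle stands at the start.
- retaining_bar (a joint): Angle of the retaining bar about its upright hinge at the near end of the rack's front: 0 = shut, across both bays along the rack's -y; grows as the free end swings out (1.57 = along the rack's -x) and on towards the robot. Starts at 1.6 to 1.8. Stays where left (friction 0.06 N m). Shut, its inner face is 81 mm from the rear plate, so it shuts only on bottles that are fully back.
- bar_hinge (a point): On the bar's hinge axis, 61 mm above the worktop, half way up the bar. The bar is a flat steel strip, 4 mm thick, from 49 to 73 mm above the worktop, 232 mm long from here, with a rolled end 12 mm thick; the hinge knuckle is 17 mm thick.
- bar_end (a point): On the middle of the bar's height at its free end, 232 mm from the hinge, 61 mm above the worktop; moves with the bar.
- masking_tape: Roll of masking tape lying flat, 103 mm diameter, 25 mm high, at the left front. Origin under its centre.
- dropper_bottle: Small brown dropper bottle with a black teat, 33 mm diameter, 102 mm tall, standing beyond the rack. Origin at the centre of its foot.
- marker: Marker pen lying flat, 135 x 17 x 16 mm, at the right front of the worktop. Origin under its centre, length along its y.

How it is judged:
By the outcome, as a careful person would: the job done as asked, in the order asked, and still so for the second after the job is handed in, with the robot touching nothing.
It also fails if it takes over 64 s, if anything falls off the work surface, if the arm or the gripper's body presses on something with over 40 N, if the wrist force passes 120 N, or if a joint passes its speed limit or range.

## Robot

A 6-joint arm with a two-finger parallel gripper is mounted at the origin on a cart in front of the work surface, level with it; the furniture and walls round the work are solid. World frame = base frame: x ahead of the robot, y to its left, z up, the work surface at z = 0. Lengths are in mm, angles in degrees, forces in N, time in s.
With the tool pointing down it reaches from about 275 to 750 mm from the base axis. Payload 10.2 kg.
Tool frame: the origin (TCP) lies midway between the tips of the shut fingers; the grasp point (between the pads) lies 19 mm behind it; z points along the fingers, y is the line along which they close (so a half turn about z gives the same grasp; the last joint's range is limited). The gripper opens to 88 mm and grips with 3 to 60 N. Pads are 18 mm wide; open, the fingers measure 123 mm over their backs; the gripper's body (75 mm by 187 mm) begins 45 mm behind the grasp point.
Start: joints at [-87.685, 17.928, 85.812, -0, 76.261, -12.8], TCP at [136.881, -506.848, 238.72] pointing down, gripper open.
Joint ranges: [-168.41, 168.41], [-55.51, 124.54], [10.69, 146.95], [-70.63, 250.63], [1, 178], [-165.06, 165.06]. Speed limits (degrees/s): [136.94, 136.94, 172.46, 180, 180, 180].

## Interface

Orientations are given as [roll, pitch, yaw] about the fixed x, y, z axes, in that order (R = Rz(yaw) Ry(pitch) Rx(roll)).
In Python, from workcell import r gives the robot as it stands.
- The arm moves only by the shell command python3 jog.py FILE, which reads ROWS from the file FILE. ROWS is a JSON object with one list for each field, all of the same length, 1 to 20, a row being the entries at one place: finger_gap (the finger opening in mm), dx, dy, dz (the shift in mm), rx, ry, rz (a rotation vector in degrees); each row shifts and turns the commanded pose from where the row before left it, along the tool's axes as they then stand; what a row does not reach is not made up. A row lasts 1/8 s, in which the tool goes at most 62.5 mm and 10.7 degrees, less where a joint would pass 70% of its speed; a pose out of reach is approached as far as the arm can. The fingers move at their own pace and stop on an object; the grip force is fixed at half the most. Time passes only in rows, so rows that do not move let the fingers close. It prints the time, the measured TCP pose, the force, the opening and the grip force at its end. Input that does not fit is refused with a message, and nothing moves.
- r.get_obs(): the state, without advancing time (a new reading comes with each control period).
- r.capture(name): name is "scene" or "side" or "wrist"; returns a dict with "frame" (420x560x3 uint8, blue, green, red), "camera_matrix" (3x3 intrinsics, pixels), "D" ([k1, k2, p1, p2, k3] as OpenCV has them; the pictures are not rectified), "view" (4x4, takes a point from world to camera coordinates). Camera axes: x right, y down, z forward; pixel columns grow to the right and rows downward; lengths in mm; the calibration is good to about 2 mm. A picture is of the moment at which its call begins. There is no depth.
- r.close_job(): hands the job in; it is judged then, once.
The state is a dict: "t": time; "joint_pos": joint angles; "qd": joint speeds; "tau": joint torques, N m; "tool_pos": TCP position; "tool_rot": TCP orientation; "force": force on the tool from outside, world axes, zero at the start; "wrist_torque": the same for the moment, N m; "width": finger opening in mm; "gripper_force": force on a finger pad.
Only numpy, scipy, OpenCV 4.12 (cv2) and the standard library are available. Lean on these libraries where they do the work, as an engineer would, in place of code of your own. Each camera call takes 0.05 s, during which the arm holds its last target. There are 200 camera calls.

## Working session

There is one attempt and no reset: what is moved stays moved. The work goes in short steps, Python scripts to look and compute and a shell command to move; the robot and the scene stay as the last step left them, time stands still between calls to the robot, and variables do not carry over. Pictures are saved under pics/ and viewed, at most 11 in all, crops included, and the job is handed in when it is done.

```bash
ls; mkdir -p pics
python3 - <<'E'
from workcell import r
import cv2,numpy as np,pickle
d={n:r.capture(n) for n in("scene","side")}
pickle.dump(d,open('c0.pkl','wb'))
for n in d:
    cv2.imwrite(f'pics/{n}0.png',d[n]['frame']); print(n,d[n]['camera_matrix'].round(1).tolist(),np.round(d[n]['D'],3),d[n]['view'].round(3).tolist())
o=r.get_obs();print(o['t'],o['tool_pos'],o['tool_rot'],o['width'],o['force'])
E
```

```text
jog.py
pics
workcell.py
scene [[394.2, 0.0, 279.1], [0.0, 394.2, 207.6], [0.0, 0.0, 1.0]] [-0.054  0.     0.     0.     0.   ] [[-0.775, -0.631, 0.013, 486.174], [-0.47, 0.563, -0.68, 275.363], [0.422, -0.533, -0.733, 841.072], [0.0, 0.0, 0.0, 1.0]]
side [[530.9, 0.0, 288.4], [0.0, 530.9, 215.8], [0.0, 0.0, 1.0]] [-0.037  0.     0.     0.     0.   ] [[0.966, 0.259, 0.005, -561.728], [0.227, -0.839, -0.495, -49.072], [-0.124, 0.479, -0.869, 1403.675], [0.0, 0.0, 0.0, 1.0]]
0.1 [ 136.86620605 -506.63769821  238.27374711] [-1.79940970e+02 -1.19993723e-02  1.51139779e+01] 88.15433578718525 [0.21276211 0.40142711 0.29952643]
```

View pics/scene0.png

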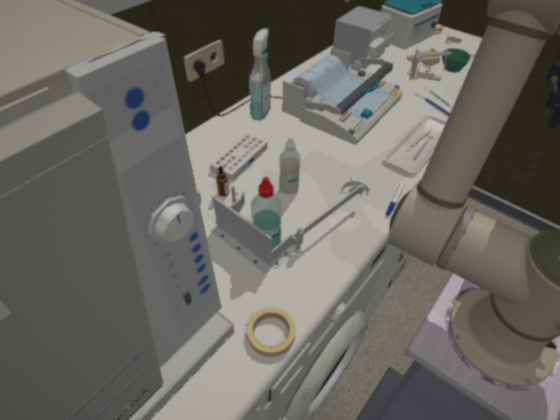

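View pics/side0.png

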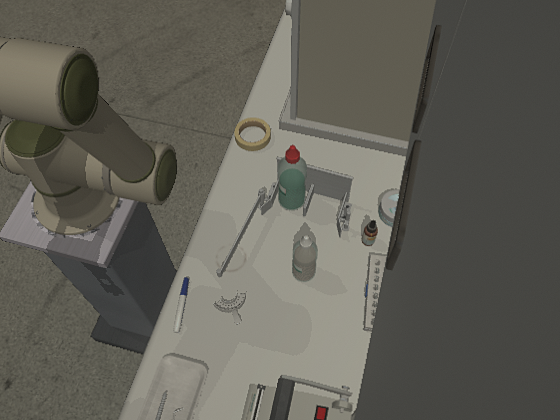

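The side view shows the small bottle (white cap) standing out at about (304,258) and the large one in the near bay at (291,180). The bar runs from (263,197) to (220,272). I'll zoom in for the rack details.

```bash
cat > h.py <<'E'
import cv2,numpy as np,pickle
def ray(c,px):
    u=cv2.undistortPoints(np.array([[px]],float),c['camera_matrix'],np.array(c['D'],float))[0,0]
    V=np.array(c['view']);R,t=V[:3,:3],V[:3,3]
    return -R.T@t,R.T@np.array([u[0],u[1],1])
def onz(c,px,z):
    o,d=ray(c,px);return (o+d*(z-o[2])/d[2]).round(1)
def proj(c,P):
    V=np.array(c['view']);return cv2.projectPoints(np.array(P,float).reshape(-1,3),cv2.Rodrigues(V[:3,:3])[0],V[:3,3],c['camera_matrix'],np.array(c['D'],float))[0][:,0].round(1)
def tri(c1,p1,c2,p2):
    A=[];b=[]
    for c,p in((c1,p1),(c2,p2)):
        o,d=ray(c,p);d=d/np.linalg.norm(d);M=np.eye(3)-np.outer(d,d);A.append(M);b.append(M@o)
    return np.linalg.lstsq(np.vstack(A),np.hstack(b),rcond=None)[0].round(1)
E
python3 - <<'E'
from h import *
d=pickle.load(open('c0.pkl','rb'));s=d['side'];c=d['scene']
f=s['frame'][130:295,195:415];cv2.imwrite('pics/sidez.png',cv2.resize(f,(800,600),interpolation=cv2.INTER_CUBIC))
f=c['frame'][130:280,190:390];cv2.imwrite('pics/scenez.png',cv2.resize(f,(800,600),interpolation=cv2.INTER_CUBIC))
print(proj(s,[137,-507,238]),proj(c,[137,-507,238]))
E
```

```text
[[-23.4 377. ]] [[549.4 116.7]]
```

View pics/sidez.png

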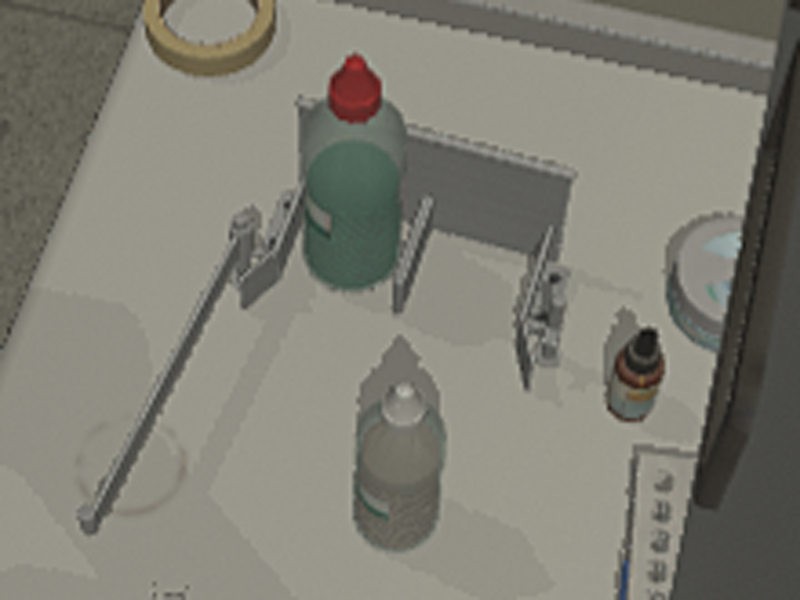

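View pics/scenez.png

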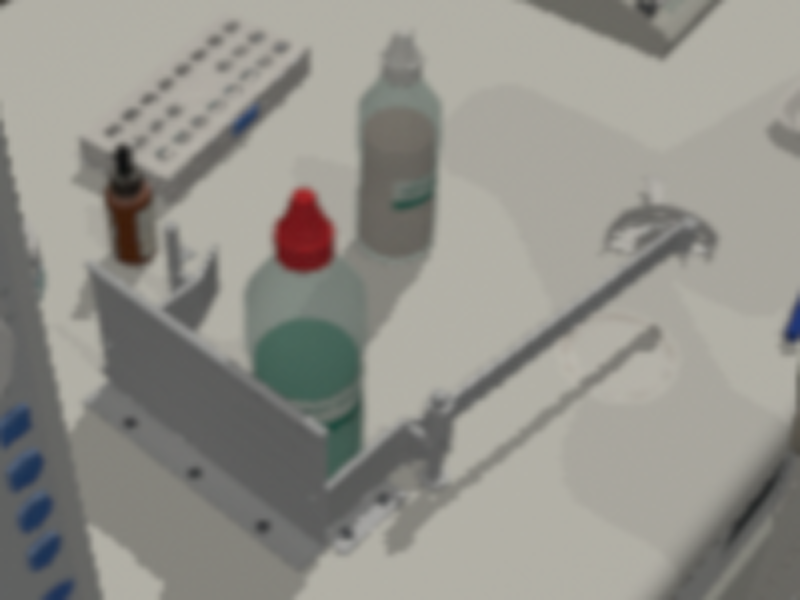

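Run:
```python
from h import *
d=pickle.load(open('c0.pkl','rb'));s=d['side'];c=d['scene']
S=lambda x,y:(195+x/3.636-.4,130+y/3.636-.4)
C=lambda x,y:(190+x/4-.4,130+y/4-.4)
for n,z,a,b in [('plate near',112,(301,98),(325,437)),('plate far',112,(575,173),(93,265)),('small tip',190,(405,384),(402,36)),('large tip',235,(354,57),(304,189)),('bar end',73,(88,513),(690,222)),('near post top',84,(243,213),(438,400)),('far post top',84,(560,268),(173,230)),('dropper tip',102,(649,330),(123,150))]:
    print(n,tri(s,S(*a),c,C(*b)),onz(s,S(*a),z),onz(c,C(*b),z))
for n,z,p in [('div front top',44,(400,266)),('div back top',44,(430,200)),('div front bot',0,(398,310)),('farguide flare bot',0,(527,388)),('farguide flare top',44,(518,318)),('farguide back top',44,(549,232)),('nearguide flare bot',0,(243,306)),('small foot front',0,(396,549)),('small body L',60,(354,490)),('small body R',60,(438,490))]:
    print(n,onz(s,S(*p),z))
```

```text
plate near [501.  187.6 113. ] [501.6 188.9 112. ] [500.6 186.5 112. ]
plate far [696.  175.8 112.6] [697.2 177.4 112. ] [694.7 175.  112. ]
small tip [632.4 -46.9 186.2] [632.6 -49.  190. ] [629.5 -42.8 190. ]
large tip [551.3 141.7 235.9] [550.6 141.9 235. ] [552.6 141.1 235. ]
bar end [ 450.1 -130.9   73.7] [ 450.1 -130.5   73. ] [ 450.3 -131.6   73. ]
near post top [482.7 105.3  82.6] [483.5 104.8  84. ] [481.5 106.   84. ]
far post top [698.3 109.7  92.9] [702.1 118.5  84. ] [700.  102.1  84. ]
dropper tip [768.   78.2  98.5] [768.2  76.4 102. ] [764.5  80.8 102. ]
div front top [592.9 115.5  44. ]
div back top [600.1 174.3  44. ]
div front bot [595.4 105.6   0. ]
farguide flare bot [697.9  68.3   0. ]
farguide flare top [681.4  96.3  44. ]
farguide back top [687.6 170.2  44. ]
nearguide flare bot [487.5  79.8   0. ]
small foot front [639.1 -73.2   0. ]
small body L [607.3 -65.3  60. ]
small body R [659.7 -51.2  60. ]
```

The zoomed views fix the rack's pose: rear plate at side-zoom (300,100) to (575,172), divider front at (398,310), and bar end at (88,513). The small bottle's cap tip is at (405,384). Next I'll check the surroundings behind the bottle and start moving towards it while still high.

```bash
python3 - <<'E'
from h import *
d=pickle.load(open('c0.pkl','rb'));s=d['side'];c=d['scene']
for n,p in [('protr',(230,300)),('boxL',(250,385)),('box knob',(285,385)),('box right',(345,378)),('marker a',(186,280)),('marker b',(177,330)),('rackbox',(372,325))]:
    print(n,onz(s,p,0),onz(s,p,80))
print('scene box', onz(c,(283,107),0),onz(c,(355,133),0), onz(c,(330,60),120))
E
echo '{"finger_gap":[30, 30, 30, 30], "dx":[40, 40, 40, 40], "dy":[40, 40, 40, 40], "dz":[0, 0, 0, 0], "rx":[0, 0, 0, 0], "ry":[0, 0, 0, 0], "rz":[-10, -10, -10, -10]}' > next.json && python3 jog.py next.json
```

```text
protr [ 482.2 -167.3    0. ] [ 498.6 -194.1   80. ]
boxL [ 586.2 -344.6    0. ] [ 595.7 -359.5   80. ]
box knob [ 660.7 -324.5    0. ] [ 665.2 -340.8   80. ]
box right [ 785.4 -275.3    0. ] [ 781.5 -294.9   80. ]
marker a [ 363.  -146.4    0. ] [ 387.3 -174.6   80. ]
marker b [ 386.4 -269.6    0. ] [ 409.2 -289.5   80. ]
rackbox [ 820.8 -139.9    0. ] [ 814.6 -168.5   80. ]
scene box [ 914.6 -375.2    0. ] [ 630.7 -410.2    0. ] [ 863.1 -581.6  120. ]
t: 0.6
tool_pos: [353.0, -564.1, 237.9]
tool_rot: [-180.0, -0.0, 55.4]
force: [0.2, -0.4, -0.4]
width: 50.3
gripper_force: 0.0
```

```bash
echo '{"finger_gap":[30, 30, 30, 30, 30, 30, 30, 30, 30, 30, 30, 30, 30, 30], "dx":[0, 0, 0, 0, 40, 40, 40, 40, 40, 40, 40, 40, 40, 40], "dy":[0, 0, 0, 0, 18, 18, 18, 18, 18, 18, 18, 18, 18, 18], "dz":[0, 0, 0, 0, 0, 0, 0, 0, 0, 0, 0, 0, 0, 0], "rx":[0, 0, 0, 0, 0, 0, 0, 0, 0, 0, 0, 0, 0, 0], "ry":[0, 0, 0, 0, 0, 0, 0, 0, 0, 0, 0, 0, 0, 0], "rz":[-10, -10, -10, -1.1, 0, 0, 0, 0, 0, 0, 0, 0, 0, 0]}' > next.json && python3 jog.py next.json; python3 -c "
from workcell import r
print(r.get_obs()['joint_pos'])"
```

```text
t: 2.35
tool_pos: [557.9, -175.3, 238.7]
tool_rot: [-180.0, -0.0, 86.0]
force: [0.4, -0.7, -0.2]
width: 30.3
gripper_force: 0.0
[-2.89158848e+01  2.55629473e+01  7.49235338e+01  2.01586862e-03
  7.95213449e+01 -2.49186726e+01]
```

```bash
echo '{"finger_gap":[30, 30, 30, 30, 30, 30], "dx":[0, 0, 0, 0, 0, 0], "dy":[0, 0, 0, 0, 0, 0], "dz":[0, 0, 0, 0, 0, 0], "rx":[0, 0, 0, 0, 0, 0], "ry":[10, 10, 10, 10, 10, 0], "rz":[0, 0, 0, 0, 0, 0]}' > next.json && python3 jog.py next.json; python3 -c "
from workcell import r
print(r.get_obs()['joint_pos'])"
```

```text
t: 3.1
tool_pos: [556.9, -177.8, 236.6]
tool_rot: [-179.5, -50.1, 85.6]
force: [0.1, 0.5, 0.4]
width: 30.0
gripper_force: 0.0
[-44.21297387  38.85069     67.20003966  37.71482661 107.50132478
 -39.54013405]
```

```bash
echo '{"finger_gap":[30, 30, 30, 30, 30, 30, 30, 30, 30, 30, 30, 30, 30, 30], "dx":[16, 16, 16, -14.6, -14.6, -14.6, -14.6, -14.6, -14.6, -14.6, -14.6, -14.6, -14.6, 0], "dy":[22, 22, 21, 0, 0, 0, 0, 0, 0, 0, 0, 0, 0, 0], "dz":[19, 19, 19, 12.2, 12.2, 12.2, 12.2, 12.2, 12.2, 12.2, 12.2, 12.2, 12.2, 0], "rx":[0, 0, 0, 0, 0, 0, 0, 0, 0, 0, 0, 0, 0, 0], "ry":[0, 0, 0, 0, 0, 0, 0, 0, 0, 0, 0, 0, 0, 0], "rz":[0, 0, 0, 0, 0, 0, 0, 0, 0, 0, 0, 0, 0, 0]}' > next.json && python3 jog.py next.json
python3 - <<'E'
from workcell import r
import cv2
print(r.get_obs()['joint_pos'].round(1))
s=r.capture('side');cv2.imwrite('pics/side1.png',cv2.resize(s['frame'][130:340,195:475],(800,600)))
E
```

```text
t: 4.85
tool_pos: [626.7, -106.6, 47.0]
tool_rot: [-179.8, -50.1, 86.1]
force: [-1.4, 0.9, -0.0]
width: 30.2
gripper_force: 0.0
[-35.6  54.9  67.9  40.6  89.6 -44.2]
```

View pics/side1.png

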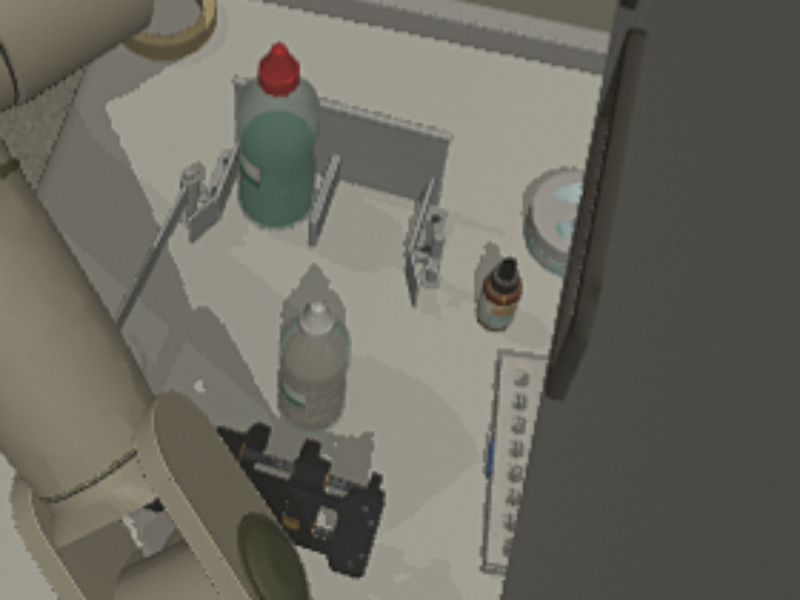

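The gripper is low behind the bottle with its fingertips at about (255,435) and (312,450), and the bottle foot is at about (310,425). I'll check the lateral centring numerically.

Run:
```python
from h import *
import pickle
s=pickle.load(open('c0.pkl','rb'))['side']
k=np.array([800/280,600/210])
for n,P in [('tcp',[626.7,-106.6,47]),('fing-',[602,-105,47]),('fing+',[651,-109,47]),('foot',[632,-46,0]),('tip',[632,-46,190]),('foot front',[634,-75,0]),('bay',[642.6,148.5,0])]:
    print(n,((proj(s,P)-[195,130])*k).round())
```

```text
tcp [[287. 441.]]
fing- [[258. 432.]]
fing+ [[315. 451.]]
foot [[310. 400.]]
tip [[317. 297.]]
foot front [[304. 431.]]
bay [[373. 215.]]
```

```bash
echo '{"finger_gap":[30, 30, 30, 30, 30, 30, 30, 30, 30, 30, 30, 30, 30, 30, 30, 30], "dx":[-10.7, -10.7, 5.1, 5.1, 5.1, 2.6, 2.6, 2.6, 3.8, 3.8, 3.8, 3.8, 3.8, 3.8, 3.8, 3.8], "dy":[1.2, 1.3, 0, 0, 0, 0, 0, 0, 0, 0, 0, 0, 0, 0, 0, 0], "dz":[9, 9, 6.1, 6.1, 6.1, 3, 3, 3, 4.6, 4.6, 4.6, 4.6, 4.6, 4.6, 4.6, 4.6], "rx":[0, 0, 0, 0, 0, 0, 0, 0, 0, 0, 0, 0, 0, 0, 0, 0], "ry":[0, 0, 0, 0, 0, 0, 0, 0, 0, 0, 0, 0, 0, 0, 0, 0], "rz":[0, 0, 0, 0, 0, 0, 0, 0, 0, 0, 0, 0, 0, 0, 0, 0]}' > next.json && python3 jog.py next.json
python3 - <<'E'
from workcell import r
import cv2
s=r.capture('side');cv2.imwrite('pics/side2.png',cv2.resize(s['frame'][130:340,195:475],(800,600)))
E
```

```text
t: 6.9
tool_pos: [635.2, -23.4, 20.4]
tool_rot: [180.0, -50.0, 86.2]
force: [0.2, -2.1, 2.1]
width: 30.1
gripper_force: 0.8
```

View pics/side2.png

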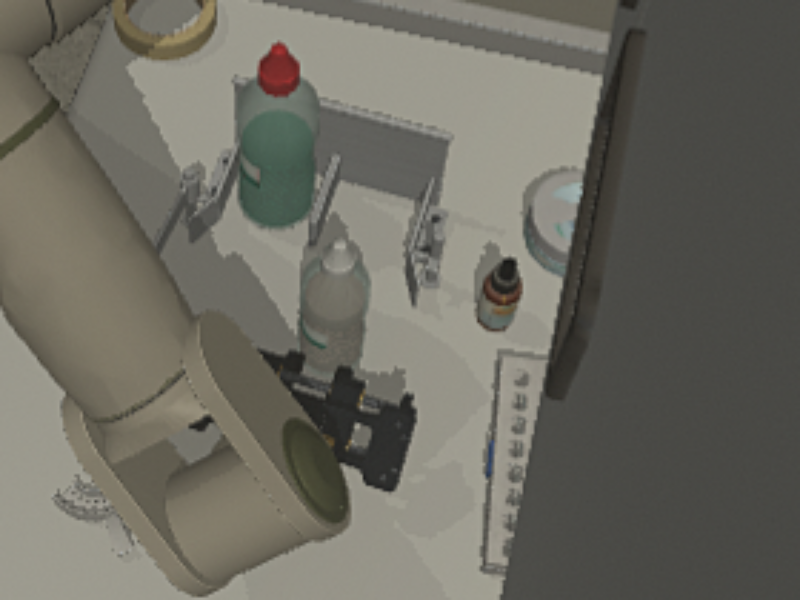

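The bottle is upright and seated between the fingertips (tip at (342,240)), heading into the far bay. I'll continue the push.

```bash
echo '{"finger_gap":[30, 30, 30, 30, 30, 30, 30, 30, 30, 30, 30, 30, 30, 30, 30, 30], "dx":[4.5, 4.5, 4.5, 4.5, 4.5, 4.5, 4.5, 4.5, 4.5, 4.5, 4.5, 4.5, 4.5, 4.5, 4.5, 4.5], "dy":[0, 0, 0, 0, 0, 0, 0, 0, 0, 0, 0, 0, 0, 0, 0, 0], "dz":[5.4, 5.4, 5.4, 5.4, 5.4, 5.4, 5.4, 5.4, 5.4, 5.4, 5.4, 5.4, 5.4, 5.4, 5.4, 5.4], "rx":[0, 0, 0, 0, 0, 0, 0, 0, 0, 0, 0, 0, 0, 0, 0, 0], "ry":[0, 0, 0, 0, 0, 0, 0, 0, 0, 0, 0, 0, 0, 0, 0, 0], "rz":[0, 0, 0, 0, 0, 0, 0, 0, 0, 0, 0, 0, 0, 0, 0, 0]}' > next.json && python3 jog.py next.json
```

```text
t: 8.95
tool_pos: [642.6, 88.9, 20.0]
tool_rot: [-180.0, -50.0, 86.2]
force: [0.4, -2.1, 0.9]
width: 30.3
gripper_force: 1.0
```

28 mm to go by estimate, so I'll creep the rest and watch the force.

```bash
echo '{"finger_gap":[30, 30, 30, 30, 30, 30, 30], "dx":[1.9, 1.9, 1.9, 1.9, 1.9, 1.9, 1.3], "dy":[0, 0, 0, 0, 0, 0, 0], "dz":[2.3, 2.3, 2.3, 2.3, 2.3, 2.3, 1.5], "rx":[0, 0, 0, 0, 0, 0, 0], "ry":[0, 0, 0, 0, 0, 0, 0], "rz":[0, 0, 0, 0, 0, 0, 0]}' > next.json && python3 jog.py next.json; echo '{"finger_gap":[30], "dx":[1.3], "dy":[0], "dz":[1.5], "rx":[0], "ry":[0], "rz":[0]}' > next.json && python3 jog.py next.json;echo '{"finger_gap":[30], "dx":[1.3], "dy":[0], "dz":[1.5], "rx":[0], "ry":[0], "rz":[0]}' > next.json && python3 jog.py next.json
```

```text
t: 9.82
tool_pos: [643.9, 108.5, 19.9]
tool_rot: [180.0, -50.0, 86.2]
force: [0.1, -1.6, 1.1]
width: 29.9
gripper_force: 1.0
t: 9.95
tool_pos: [644.1, 110.4, 19.9]
tool_rot: [-180.0, -50.0, 86.2]
force: [0.1, -2.6, 1.5]
width: 29.9
gripper_force: 1.0
t: 10.07
tool_pos: [644.2, 112.4, 20.0]
tool_rot: [-180.0, -50.0, 86.2]
force: [-0.5, -1.1, 1.2]
width: 30.1
gripper_force: 0.9
```

```bash
echo '{"finger_gap":[30], "dx":[1.3], "dy":[0], "dz":[1.5], "rx":[0], "ry":[0], "rz":[0]}' > next.json && python3 jog.py next.json | grep -E "pos|force"; echo '{"finger_gap":[30], "dx":[0.9], "dy":[0], "dz":[1.1], "rx":[0], "ry":[0], "rz":[0]}' > next.json && python3 jog.py next.json| grep -E "pos|force"; echo '{"finger_gap":[30], "dx":[0.9], "dy":[0], "dz":[1.1], "rx":[0], "ry":[0], "rz":[0]}' > next.json && python3 jog.py next.json| grep -E "pos|force"; echo '{"finger_gap":[30], "dx":[0.6], "dy":[0], "dz":[0.8], "rx":[0], "ry":[0], "rz":[0]}' > next.json && python3 jog.py next.json| grep -E "pos|force"
```

```text
tool_pos: [644.3, 114.4, 20.0]
force: [-0.6, -1.7, 0.1]
gripper_force: 0.9
tool_pos: [644.4, 115.8, 20.0]
force: [-0.9, -2.2, 1.4]
gripper_force: 0.9
tool_pos: [644.5, 117.1, 20.0]
force: [0.9, -1.3, 0.5]
gripper_force: 0.9
tool_pos: [644.6, 118.0, 19.9]
force: [-0.6, -3.6, 2.3]
gripper_force: 2.0
```

```bash
echo '{"finger_gap":[30], "dx":[0.6], "dy":[0], "dz":[0.8], "rx":[0], "ry":[0], "rz":[0]}' > next.json && python3 jog.py next.json | grep -E "pos|force"; echo '{"finger_gap":[30], "dx":[0], "dy":[0], "dz":[0], "rx":[0], "ry":[0], "rz":[0]}' > next.json && python3 jog.py next.json| grep -E "pos|force"
```

```text
tool_pos: [644.8, 118.6, 19.9]
force: [-1.5, -6.1, 2.3]
gripper_force: 2.6
tool_pos: [644.8, 118.6, 20.0]
force: [-0.4, -4.2, 1.6]
gripper_force: 2.2
```

```bash
echo '{"finger_gap":[30, 30], "dx":[0.6, 0], "dy":[0, 0], "dz":[0.8, 0], "rx":[0, 0], "ry":[0, 0], "rz":[0, 0]}' > next.json && python3 jog.py next.json | grep -E "pos|force"
python3 - <<'E'
from workcell import r
import cv2
s=r.capture('side');cv2.imwrite('pics/side3.png',cv2.resize(s['frame'][130:295,195:415],(800,600),interpolation=cv2.INTER_CUBIC))
E
```

```text
tool_pos: [645.0, 119.1, 19.9]
force: [-1.0, -7.2, 3.8]
gripper_force: 3.7
```

View pics/side3.png

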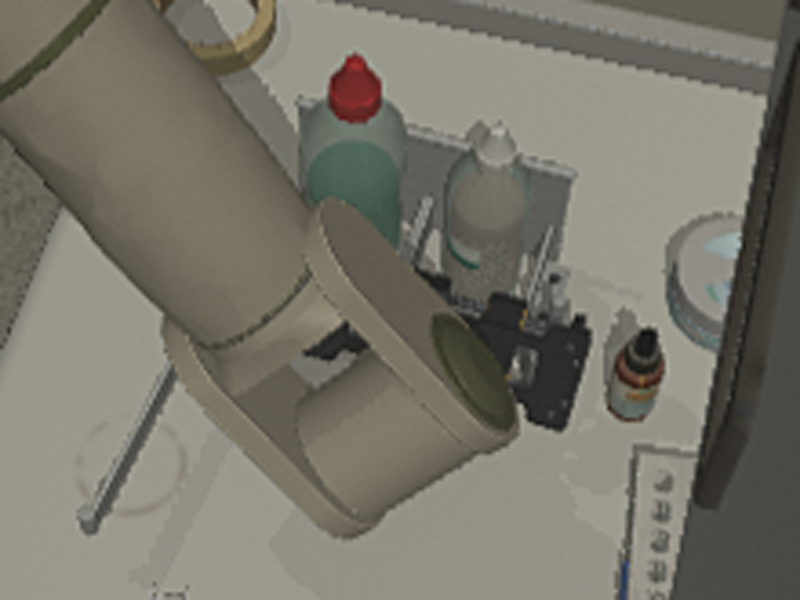

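The small bottle stands upright against the rear plate, with its tip at (500,127) and the contact force risen to 7 N. I'll retreat straight back, rise, straighten the tool and shut the fingers.

```bash
echo '{"finger_gap":[30, 30, 30, 30, 30, 30, 30, 0, 0, 0, 0, 0, 0, 0, 0, 0, 0, 0], "dx":[-6, -16, -16, -16, -16, -16, 18.4, 18.4, 18.4, 18.4, 18.4, 18.4, 0, 0, 0, 0, 0, 0], "dy":[0, 0, 0, 0, 0, 0, 0, 0, 0, 0, 0, 0, 0, 0, 0, 0, 0, 0], "dz":[-7.2, -19.2, -19.2, -19.2, -19.2, -19.2, -15.4, -15.4, -15.4, -15.4, -15.4, -15.4, 0, 0, 0, 0, 0, 0], "rx":[0, 0, 0, 0, 0, 0, 0, 0, 0, 0, 0, 0, 0, 0, 0, 0, 0, 0], "ry":[0, 0, 0, 0, 0, 0, 0, 0, 0, 0, 0, 0, -10, -10, -10, -10, -10, 0], "rz":[0, 0, 0, 0, 0, 0, 0, 0, 0, 0, 0, 0, 0, 0, 0, 0, 0, 0]}' > next.json && python3 jog.py next.json
python3 - <<'E'
from workcell import r
from h import *
d=pickle.load(open('c0.pkl','rb'));s=d['side']
print('small tip',onz(s,(195+500/3.636-.4,130+124/3.636-.4),190))
H=np.array([482.2,104.8])
a=np.array([.998,-.062]);b=np.array([-.062,-.998])
tx=np.array([.066,.998]);ty=np.array([.998,-.066])
for ph in (1.95,1.65,1.4,1.2,1.0,.8,.6,.45):
    u=np.cos(ph)*a+np.sin(ph)*b;n=-np.sin(ph)*a+np.cos(ph)*b
    dd=2+9*abs(n@tx)+17.5*abs(n@ty)
    T=H+185*u+dd*n; print(ph,T.round(1),'tool xy',(T@tx).round(1),(T@ty).round(1))
o=r.get_obs();T=np.array(o['tool_pos']);print(o['t'],T,o['tool_rot'],o['width'],T[:2]@tx,T[:2]@ty)
E
```

```text
t: 13.38
tool_pos: [635.9, -11.6, 165.2]
tool_rot: [179.9, -0.1, 86.4]
force: [-0.1, -0.7, -1.5]
width: 0.4
gripper_force: 0.0
small tip [645.7 148.1 190. ]
1.95 [383.7 -53.3] tool xy -27.8 386.4
1.65 [436.2 -75.5] tool xy -46.6 440.3
1.4 [481.6 -81.4] tool xy -49.4 486.0
1.2 [517.9 -78. ] tool xy -43.7 522.0
1.0 [553.5 -67.3] tool xy -30.6 556.8
0.8 [586.8 -49.2] tool xy -10.3 588.9
0.6 [616.3 -24.1] tool xy 16.6 616.6
0.45 [634.8  -1.2] tool xy 40.7 633.6
13.375 [635.94651068 -11.59694359 165.22077014] [ 1.79949432e+02 -7.82997580e-02  8.63739080e+01] 0.4472502863201295 30.398720003793862 635.4400159388939
```

```bash
echo '{"finger_gap":[0, 0, 0, 0, 0, 0, 0, 0, 0, 0, 0], "dx":[-13, -13, -13, -13, -12, -12, 0, 0, 0, 0, 0], "dy":[-37, -37, -37, -37, -37, -37, 0, 0, 0, 0, 0], "dz":[0, 0, 0, 0, 0, 0, 30, 30, 30, 29, 0], "rx":[0, 0, 0, 0, 0, 0, 0, 0, 0, 0, 0], "ry":[0, 0, 0, 0, 0, 0, 0, 0, 0, 0, 0], "rz":[0, 0, 0, 0, 0, 0, 0, 0, 0, 0, 0]}' > next.json && python3 jog.py next.json
python3 - <<'E'
from workcell import r
import cv2
s=r.capture('side');cv2.imwrite('pics/side4.png',s['frame'])
E
```

```text
t: 14.75
tool_pos: [408.3, -75.1, 44.3]
tool_rot: [-179.8, -0.2, 86.0]
force: [0.1, -0.5, -0.5]
width: 0.5
gripper_force: 0.0
```

View pics/side4.png

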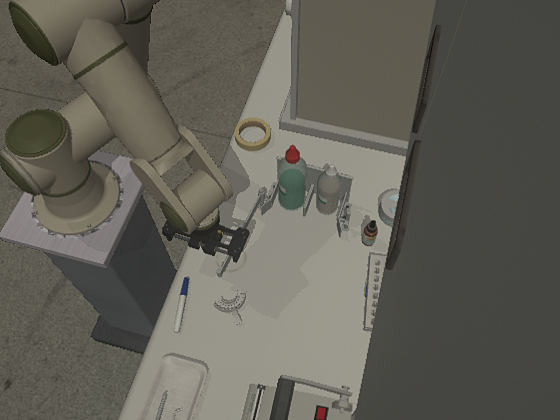

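The arm is on the robot side of the open bar, both bottles are standing in the rack at about (291,180) and (330,190), and the path is clear. Next I'll swing the bar.

```bash
echo '{"finger_gap":[0, 0, 0, 0, 0, 0, 0, 0, 0, 0, 0, 0, 0, 0, 0, 0, 0, 0, 0, 0], "dx":[0, 0, 0, -0.5, -0.5, -0.5, -0.5, -0.5, 1.4, 1.4, 1.4, 1.4, 3.3, 3.3, 3.3, 3.3, 5.1, 5.1, 5.1, 5.1], "dy":[9, 9, 10, 9, 9, 9, 9, 9, 9, 9, 9, 9, 8.7, 8.7, 8.7, 8.7, 8, 8, 8, 8], "dz":[0, 0, 0, 0, 0, 0, 0, 0, 0, 0, 0, 0, 0, 0, 0, 0, 0, 0, 0, 0], "rx":[0, 0, 0, 0, 0, 0, 0, 0, 0, 0, 0, 0, 0, 0, 0, 0, 0, 0, 0, 0], "ry":[0, 0, 0, 0, 0, 0, 0, 0, 0, 0, 0, 0, 0, 0, 0, 0, 0, 0, 0, 0], "rz":[0, 0, 0, 0, 0, 0, 0, 0, 0, 0, 0, 0, 0, 0, 0, 0, 0, 0, 0, 0]}' > next.json && python3 jog.py next.json; echo '{"finger_gap":[0, 0, 0, 0, 0], "dx":[6.8, 6.8, 6.8, 6.8, 0], "dy":[6.9, 6.9, 6.9, 6.9, 0], "dz":[0, 0, 0, 0, 0], "rx":[0, 0, 0, 0, 0], "ry":[0, 0, 0, 0, 0], "rz":[0, 0, 0, 0, 0]}' > next.json && python3 jog.py next.json
python3 - <<'E'
from workcell import r
import cv2
s=r.capture('side');cv2.imwrite('pics/side5.png',cv2.resize(s['frame'][130:295,195:415],(800,600),interpolation=cv2.INTER_CUBIC))
E
```

```text
t: 17.3
tool_pos: [587.7, -49.6, 45.2]
tool_rot: [180.0, -0.0, 86.2]
force: [-1.4, -0.6, 0.6]
width: 0.4
gripper_force: 0.2
t: 17.92
tool_pos: [616.9, -24.2, 45.2]
tool_rot: [180.0, -0.0, 86.3]
force: [-0.5, -0.1, -0.0]
width: 0.6
gripper_force: 0.0
```

View pics/side5.png

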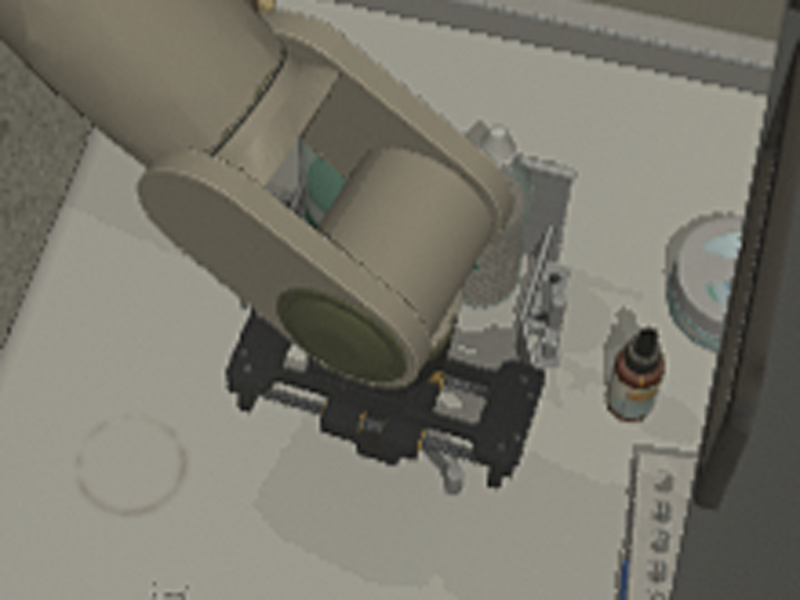

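The bar's end shows at (452,475), swung to about 35° from shut. I'll back off slightly, tilt the tool so its body stays clear of the bottles, then push the bar home.

```bash
echo '{"finger_gap":[0, 0, 0, 0, 0, 0, 0, 0, 0], "dx":[-20, -20, 0, 0, 0, 0, 0, 0, 0], "dy":[0, 0, 0, 0, 0, 0, 0, 20, 0], "dz":[-5, -6, 0, 0, 0, 0, 0, 0, 0], "rx":[0, 0, 0, 0, 0, 0, 0, 0, 0], "ry":[0, 0, 10, 10, 10, 10, 10, 0, 0], "rz":[0, 0, 0, 0, 0, 0, 0, 0, 0]}' > next.json && python3 jog.py next.json
python3 - <<'E'
from workcell import r
print(r.get_obs()['joint_pos'].round(1))
E
```

```text
t: 19.1
tool_pos: [634.1, -67.6, 56.3]
tool_rot: [179.8, -50.0, 86.3]
force: [-0.1, -0.2, 0.9]
width: 0.2
gripper_force: 0.0
[-32.4  53.   70.2  42.3  87.4 -42.7]
```

```bash
echo '{"finger_gap":[0, 0, 0, 0, 0, 0, 0, 0, 0, 0, 0, 0, 0, 0, 0, 0, 0], "dx":[5.1, 5.1, 5.1, 5.1, 5.1, 5.1, 5.1, 5.1, 5.1, 5.1, 5.1, 5.1, 5.1, 5.1, 5.1, 3.2, 1.9], "dy":[0, 0, 0, 0, 0, 0, 0, 0, 0, 0, 0, 0, 0, 0, 0, 0, 0], "dz":[6.1, 6.1, 6.1, 6.1, 6.1, 6.1, 6.1, 6.1, 6.1, 6.1, 6.1, 6.1, 6.1, 6.1, 6.1, 3.8, 2.3], "rx":[0, 0, 0, 0, 0, 0, 0, 0, 0, 0, 0, 0, 0, 0, 0, 0, 0], "ry":[0, 0, 0, 0, 0, 0, 0, 0, 0, 0, 0, 0, 0, 0, 0, 0, 0], "rz":[0, 0, 0, 0, 0, 0, 0, 0, 0, 0, 0, 0, 0, 0, 0, 0, 0]}' > next.json && python3 jog.py next.json; echo '{"finger_gap":[0, 0, 0, 0], "dx":[1.9, 1.9, 1.9, 1.3], "dy":[0, 0, 0, 0], "dz":[2.3, 2.3, 2.3, 1.5], "rx":[0, 0, 0, 0], "ry":[0, 0, 0, 0], "rz":[0, 0, 0, 0]}' > next.json && python3 jog.py next.json
```

```text
t: 21.22
tool_pos: [642.2, 61.3, 56.0]
tool_rot: [180.0, -50.0, 86.2]
force: [0.4, 0.0, 0.0]
width: 0.6
gripper_force: 0.2
t: 21.72
tool_pos: [642.9, 72.1, 56.0]
tool_rot: [-180.0, -50.0, 86.2]
force: [-0.0, 0.3, 0.1]
width: 0.5
gripper_force: 0.2
```

```bash
echo '{"finger_gap":[0, 0], "dx":[1.3, 1.3], "dy":[0, 0], "dz":[1.5, 1.5], "rx":[0, 0], "ry":[0, 0], "rz":[0, 0]}' > next.json && python3 jog.py next.json
python3 - <<'E'
from workcell import r
import cv2
s=r.capture('side');cv2.imwrite('pics/side6.png',cv2.resize(s['frame'][130:295,195:415],(800,600),interpolation=cv2.INTER_CUBIC))
E
```

```text
t: 21.98
tool_pos: [643.2, 76.0, 56.1]
tool_rot: [180.0, -50.0, 86.2]
force: [0.1, -0.4, -0.0]
width: 0.5
gripper_force: 0.2
```

View pics/side6.png

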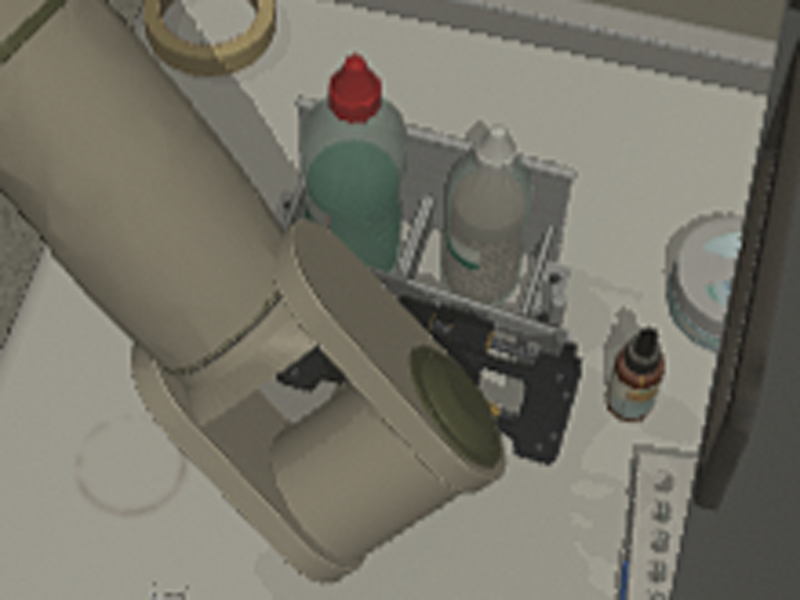

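The bar now runs across the front, with its end at about (560,330) and a small gap left. I'll creep on to the stop.

```bash
echo '{"finger_gap":[0, 0, 0], "dx":[1.3, 1.3, 1.3], "dy":[0, 0, 0], "dz":[1.5, 1.5, 1.5], "rx":[0, 0, 0], "ry":[0, 0, 0], "rz":[0, 0, 0]}' > next.json && python3 jog.py next.json| grep -E "pos|force"; for i in 1; do :; done; echo '{"finger_gap":[0, 0], "dx":[1, 0], "dy":[0, 0], "dz":[1.2, 0], "rx":[0, 0], "ry":[0, 0], "rz":[0, 0]}' > next.json && python3 jog.py next.json| grep -E "pos|force";echo '{"finger_gap":[0, 0], "dx":[1, 0], "dy":[0, 0], "dz":[1.2, 0], "rx":[0, 0], "ry":[0, 0], "rz":[0, 0]}' > next.json && python3 jog.py next.json| grep -E "pos|force"
```

```text
tool_pos: [643.6, 82.0, 56.1]
force: [-0.1, 0.7, -0.5]
gripper_force: 0.2
tool_pos: [643.7, 83.6, 56.1]
force: [-0.3, -0.5, -0.4]
gripper_force: 0.0
tool_pos: [643.8, 85.0, 56.1]
force: [-0.1, -1.1, -0.2]
gripper_force: 0.5
```

```bash
echo '{"finger_gap":[0, 0], "dx":[0.6, 0], "dy":[0, 0], "dz":[0.8, 0], "rx":[0, 0], "ry":[0, 0], "rz":[0, 0]}' > next.json && python3 jog.py next.json| grep -E "pos|force";echo '{"finger_gap":[0, 0], "dx":[0.6, 0], "dy":[0, 0], "dz":[0.8, 0], "rx":[0, 0], "ry":[0, 0], "rz":[0, 0]}' > next.json && python3 jog.py next.json| grep -E "pos|force";echo '{"finger_gap":[0, 0], "dx":[0.6, 0], "dy":[0, 0], "dz":[0.8, 0], "rx":[0, 0], "ry":[0, 0], "rz":[0, 0]}' > next.json && python3 jog.py next.json| grep -E "pos|force"; echo '{"finger_gap":[0, 0], "dx":[0.6, 0], "dy":[0, 0], "dz":[0.8, 0], "rx":[0, 0], "ry":[0, 0], "rz":[0, 0]}' > next.json && python3 jog.py next.json| grep -E "pos|force"
```

```text
tool_pos: [643.9, 85.6, 56.1]
force: [-0.7, -4.5, 0.8]
gripper_force: 2.2
tool_pos: [644.0, 85.9, 56.0]
force: [-2.6, -8.8, 1.7]
gripper_force: 4.7
tool_pos: [644.0, 86.1, 56.0]
force: [-5.0, -13.4, 3.1]
gripper_force: 7.1
tool_pos: [644.1, 86.3, 55.9]
force: [-7.9, -18.6, 4.5]
gripper_force: 9.7
```

That is a firm stop, where predicted (y ≈ 86). I'll retreat and check.

```bash
echo '{"finger_gap":[0, 0, 0, 0, 0, 0, 0, 0, 0, 0, 0, 0, 0, 0], "dx":[-3, -10, -16, -16, -16, -16, 18.4, 18.4, 18.4, 0, -16, -16, -16, 0], "dy":[0, 0, 0, 0, 0, 0, 0, 0, 0, -40, -40, -40, -40, 0], "dz":[-3.6, -12, -19.2, -19.2, -19.2, -19.2, -15.4, -15.4, -15.4, 0, -19.2, -19.2, -19.2, 0], "rx":[0, 0, 0, 0, 0, 0, 0, 0, 0, 0, 0, 0, 0, 0], "ry":[0, 0, 0, 0, 0, 0, 0, 0, 0, 0, 0, 0, 0, 0], "rz":[0, 0, 0, 0, 0, 0, 0, 0, 0, 0, 0, 0, 0, 0]}' > next.json && python3 jog.py next.json
python3 - <<'E'
from workcell import r
import cv2
s=r.capture('side');cv2.imwrite('pics/side7.png',cv2.resize(s['frame'][110:340,195:415],(574,600),interpolation=cv2.INTER_CUBIC))
E
```

```text
t: 25.65
tool_pos: [470.7, -96.0, 130.0]
tool_rot: [179.9, -50.0, 86.1]
force: [0.8, -0.0, 0.4]
width: 0.3
gripper_force: 0.0
```

View pics/side7.png

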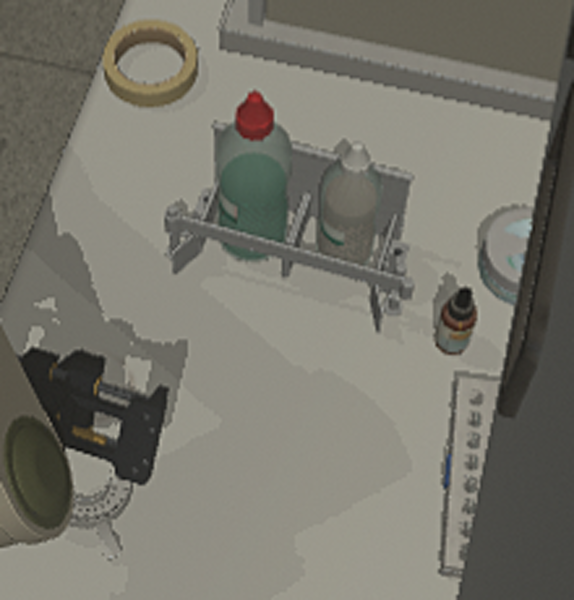

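The bar is shut from (172,215) to (405,288) in front of both upright bottles, the tape and dropper bottle are where they were, and the robot is clear. I'm handing in.

```bash
python3 -c "
from workcell import r
print(r.close_job())"
```

```text
the job is handed in; nothing more can be done
None
```

The small bottle was slid upright into the empty bay until it met the rear plate, the retaining bar was pushed to its stop across both bottles, and the job was handed in at about 26 s with the robot clear; no verdict was shown.

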